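# Fill the kit carrier for one grill

### The arm

A 6-joint arm with a two-finger parallel gripper is mounted at the origin on the work surface; the furniture and walls round the work are solid. World frame = base frame: x ahead of the robot, y to its left, z up, the work surface at z = 0. Lengths are in mm, angles in rad, forces in N, time in s.
With the tool pointing down it reaches from about 350 to 775 mm from the base axis. Payload 7.3 kg.
Tool frame: the origin (TCP) lies midway between the tips of the shut fingers; the grasp point (between the pads) lies 19 mm behind it; z points along the fingers, y is the line along which they close (so a half turn about z gives the same grasp; the last joint's range is limited). The gripper opens to 92 mm and grips with 3 to 60 N. Pads are 19 mm wide; open, the fingers measure 130 mm over their backs; the gripper's body (75 mm by 190 mm) begins 47 mm behind the grasp point.
Start: joints at [1.021, 0.342, 1.524, -0, 1.275, -0.146], TCP at [206.268, 482.802, 226.741] pointing down, gripper open.
Joint ranges: [-2.53, 2.53], [-0.77, 2.02], [0.04, 2.7], [-1, 4.14], [0.28, 2.66], [-3.11, 3.11]. Speed limits (rad/s): [2.57, 2.57, 3.14, 3.14, 3.14, 3.14].

### API

Orientations are given as [roll, pitch, yaw] about the fixed x, y, z axes, in that order (R = Rz(yaw) Ry(pitch) Rx(roll)).
In Python, from plant import * gives the robot as it stands.
- The arm moves only by the tool step_arm, never from a script. Its argument "deltas" is one flat list of numbers, 5 for each row, row after row: the shift along the world's x, y, z in mm, then the turn about the world's z in degrees, then the finger opening in mm, from 0 to 91.8. In form: [tx, ty, tz, turn, gripper, tx, ty, tz, turn, gripper, ...]. A call has exactly 10 rows; each row shifts and turns the commanded pose from where the row before left it; what a row does not reach is not made up. A row lasts 1/8 s, in which the tool goes at most 62.5 mm and 10.7 degrees, less where a joint would pass 70% of its speed; a pose out of reach is approached as far as the arm can. A call is refused whole if a number of a shift passes 62.5 or a number of a turn 10.7, either way. A call with a gripper value outside its range is refused whole. The fingers move at their own pace and stop on an object; the grip force is fixed at half the most. Time passes only in rows, so rows that do not move let the fingers close, or fill a call up. It gives the time, the measured TCP pose, the force, the opening and the grip force at its end, in the units of the state.
- get_obs(): the state, without advancing time (a new reading comes with each control period).
- capture(name): name is "scene" or "top" or "wrist"; returns the picture (384x512x3 uint8, red, green, blue); there is no depth.
- camera_params(name): a dict with "mtx" (3x3 intrinsics, pixels), "rvec" (rotation vector, rad) and "tvec" (3), from world to camera coordinates, as OpenCV has them. Camera axes: x right, y down, z forward; pixel columns grow to the right and rows downward; lengths in mm; the calibration is good to about 2 mm. A picture is of the moment at which its call begins: read the wrist's pose just before it. camera_params takes no time and is no camera call; for the wrist camera it gives the pose at the moment of the call.
- close_job(): hands the job in; it is judged then, once.
The state is a dict: "time": time; "joint_positions": joint angles; "dq": joint speeds; "tau": joint torques, N m; "tool_pos": TCP position; "tcp_rot": TCP orientation; "contact_force": force on the tool from outside, world axes, zero at the start; "moment": the same for the moment, N m; "grip_width": finger opening in mm; "finger_force": force on a finger pad.
Only numpy, scipy, OpenCV 4.12 (cv2) and the standard library are available. Lean on these libraries where they do the work, as an engineer would, in place of code of your own. Each camera call takes 0.05 s, during which the arm holds its last target. There are 200 camera calls.

### The job

Make up the kit of electrical parts for the next grill: from the loose parts on the green strip to the right of the grey kit carrier, take the black control knob, the metal thermostat, the white ceramic stand-off and the black mains plug, and put each into the pocket of the carrier that is shaped for it (the spares back at the rail, by the grill, are not meant). Each must sit upright and fully down on its pocket floor, the thermostat with its strap along the slot, the plug with its blades over the closed wall, towards the two narrow blue blade marks, and its cord end in the groove. The rubber foot is not part of this kit: leave it where it lies.

Things in the scene. Friction and masses are not known exactly. Their poses are not given: they have to be found in the camera images.
- knob: black round control knob with a white pointer line on top, 41 mm diameter over the fluted skirt at its bottom, narrower above, 20 mm high, 18 g. Origin: centre of its underside; z up. Stands upright on the bench; grip it low, by the skirt.
- thermostat: metal snap thermostat: round can 25 mm diameter, its straight sides 1 to 13 mm above the underside, on a flat strap 50 x 16 x 2 mm that runs along its y axis; two brass tabs on top, 28 mm high in all, 35 g. Origin: centre of its underside; z up. Grip the can across x.
- standoff: white ceramic stand-off, a waisted round bobbin, 20 mm diameter, 22 mm high, 22 g. Origin: centre of its underside; z up. Stands upright.
- plug: Black mains plug lying flat, 95 mm long along x, 70 g. Body x -30 to +20 mm, 38 wide, 26 high: grip it across y at x = -5. Two flat brass blades from x = -30 to -48, 12 to 14 mm above the underside; round cord stub, 12 mm thick, from x = +20 to +48, its lowest line 7 mm above the underside. Origin: on the underside, midway of the length; z up.
- plug_blades (a point): point midway between the outer tips of the plug's two brass blades (x = -48 mm, 13 mm above its underside)
- knob_nest: Grey plate 84x126x6 mm fixed on the aluminium carrier (nest pitch 88 x 130); origin: centre of underside, 14 mm above bench; blue pocket floor 6 mm above origin. Round pocket 52 mm across between two curved white guides 10 mm high on its +y and -y sides; gaps 33 mm wide on the +x and -x sides let fingers down to the floor. Seated: knob origin above nest origin, any yaw.
- standoff_nest: Grey plate 84x126x6 mm fixed on the aluminium carrier (nest pitch 88 x 130); origin: centre of underside, 14 mm above bench; blue pocket floor 6 mm above origin. Round pocket 32 mm across in a closed white ring 8 mm high, 46 mm outside: hold the stand-off by its upper half. Seated: stand-off origin above nest origin, any yaw.
- thermostat_nest: Grey plate 84x126x6 mm fixed on the aluminium carrier (nest pitch 88 x 130); origin: centre of underside, 14 mm above bench; blue pocket floor 6 mm above origin. Slot along y, 62 x 27 mm, its ends in two U-shaped white guides 10 mm high; gaps 36 mm wide on the +x and -x sides let fingers down to the floor. Seated: thermostat origin above nest origin, strap along y, either way round.
- plug_nest: Grey plate 126x84x6 mm fixed on the aluminium carrier (nest pitch 88 x 130); origin: centre of underside, 14 mm above bench; blue pocket floor 6 mm above origin. Pocket x -36 to +26 mm, 50 wide, white guides 10 mm high; gaps x -21 to +11 at its sides for fingers. Closed wall and blade marks at -x end, 26 mm cord groove at +x: plug sits one way only. Seated: origin above nest origin, same x axis.
- foot: black rubber foot, a plain low round puck with a small hole, 25 mm diameter, 12 mm high, 10 g; lies among the parts and stays there. Origin: centre of its underside.
Things that resemble listed ones, but are neither listed nor needed, are in the scene too. Leave any brown or purple look-alike of the knob alone.

How it is judged (in metres and radians):
At the end, for the whole second after the job is handed in: Each of the four parts in its own nest: origin within 10 mm (horizontally) of the nest's, 3 to 8.5 mm above it (6 nominal), tilt under 0.1 rad, slower than 20 mm/s; strap within 0.35 rad of the slot; plug within 0.3 rad of its nest's x axis, blade tips at nest x below -35 mm (horizontal distance between knob and knob_nest below 0.01 m and z of knob in the frame of knob_nest between 0.003 and 0.0085 m and angle between each of knob, standoff, thermostat, plug's own z axis and vertical below 0.1 rad and linear speed of each of knob, standoff, thermostat, plug below 0.02 m/s and horizontal distance between standoff and standoff_nest below 0.01 m and z of standoff in the frame of standoff_nest between 0.003 and 0.0085 m and horizontal distance between thermostat and thermostat_nest below 0.01 m and z of thermostat in the frame of thermostat_nest between 0.003 and 0.0085 m and horizontal distance between plug and plug_nest below 0.01 m and z of plug in the frame of plug_nest between 0.003 and 0.0085 m and angle between the y axis of thermostat and the y axis of thermostat_nest, either way round below 0.35 rad and angle between the x axis of plug and the x axis of plug_nest, either way round below 0.3 rad and x of plug_blades in the frame of plug_nest below -0.035 m); the robot touches nothing.
It fails at once if the rubber foot is moved more than 25 mm from where it lay (distance of foot from where it was at the start of the episode above 0.025 m).
It also fails if it takes over 102 s, if anything falls off the work surface, if the arm or the gripper's body presses on something with over 40 N, if the wrist force passes 120 N, or if a joint passes its speed limit or range.

## Working session

There is one attempt and no reset: what is moved stays moved. The work goes in short steps, Python scripts to look and compute and a tool call to move; the robot and the scene stay as the last step left them, time stands still between calls to the robot, and variables do not carry over. Pictures are saved under pics/ and viewed, at most 14 in all, crops included, and the job is handed in when it is done.

Besides the shell and the picture viewer there is one more tool, called after "Emit:" as a command line: name --argument value ..., lists and objects as JSON in quotes. step_arm: Moves the arm, as the interface text tells. Its arguments: {"type":"object","properties":{"deltas":{"type":"array","items":{"type":"number"}}},"required":["deltas"]}

```bash
mkdir -p pics
cat > h.py <<'E'
from plant import *
import numpy as np, cv2
def ray(name,px,z,P=None):
    P=P or camera_params(name)
    R=cv2.Rodrigues(np.array(P["rvec"],float))[0];t=np.array(P["tvec"],float).ravel()
    d=R.T@np.linalg.inv(np.array(P["mtx"],float))@np.array([px[0],px[1],1.]);c=-R.T@t
    return c+d*(z-c[2])/d[2]
def proj(name,pt,P=None):
    P=P or camera_params(name)
    return cv2.projectPoints(np.array([pt],float),np.array(P["rvec"],float),np.array(P["tvec"],float),np.array(P["mtx"],float),None)[0].ravel()
def save(im,n): cv2.imwrite("pics/"+n,im[:,:,::-1])
E
python3 - <<'E'
from h import *
o=get_obs();print(o["time"],o["tool_pos"],o["tcp_rot"],o["grip_width"])
for n in("scene","top","wrist"):
    im=capture(n);np.save(n+".npy",im);save(cv2.resize(im,(800,600),interpolation=cv2.INTER_CUBIC),n+"0.png")
    P=camera_params(n);R=cv2.Rodrigues(np.array(P["rvec"],float))[0];print(n,-R.T@np.ravel(P["tvec"]),R[2],P["mtx"][0][0])
E
```

```text
0.0 [206.02297869 482.43389143 226.03876639] [-3.14005132e+00 -2.38205295e-04  2.73782470e+00] 91.79000100319757
scene [-500.39829479 -814.97078869  669.5507396 ] [ 0.73678585  0.51524779 -0.43779712] 457.54223339779793
top [ 409.2239972   -98.39240697 1196.69026634] [ 0.09746647  0.00831404 -0.99520408] 455.6888190528855
wrist [134.73366909 511.74156798 383.90832364] [ 0.26333368 -0.11381909 -0.9579669 ] 265.0997253969296
```

View pics/top0.png

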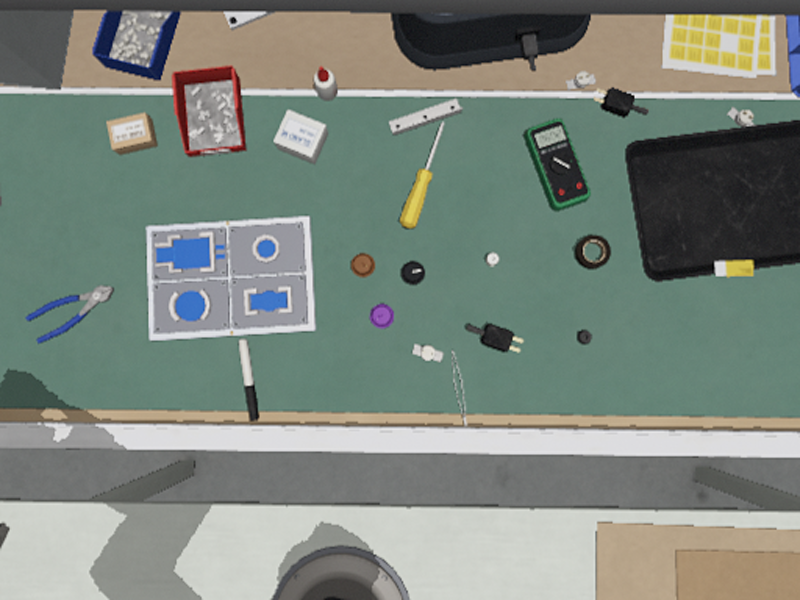

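View pics/scene0.png

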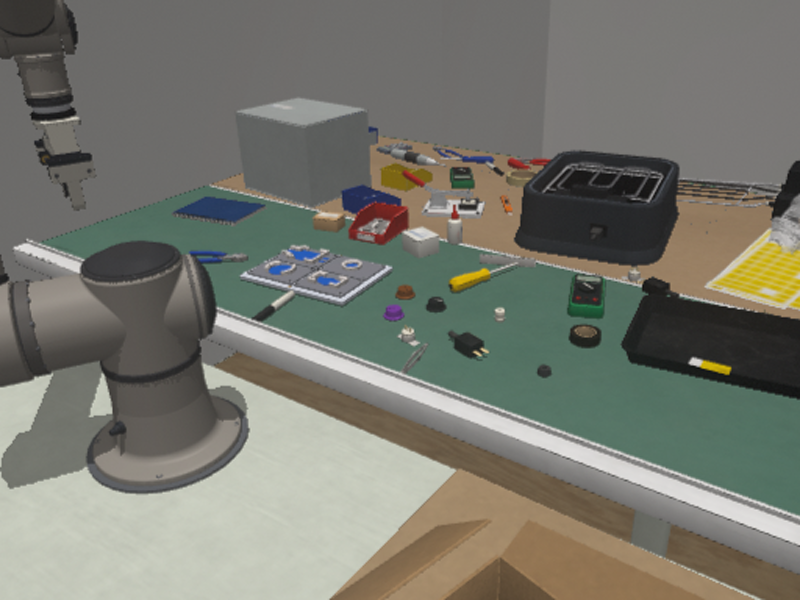

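Top view (800x600 px): carrier at left, with the plug nest (190,254; blade marks on its right), stand-off nest (265,249), knob nest (189,305) and thermostat nest (268,301). Candidates:
- **Knob:** black (413,272). Brown (362,264) and purple (382,316) are the look-alikes.
- **Thermostat:** (428,353), because (742,117) and (583,78) are spares at the rail or tray.
- **Plug:** (498,337), because (618,100) is a spare.
- **Stand-off:** (492,259).
- **Foot:** (584,337), to be left alone.

I'll confirm these in an enlarged crop.

Run:
```python
from h import *
im=np.load("top.npy")
c=im[130:290,85:385]
save(cv2.resize(c[:, :],(800,427),interpolation=cv2.INTER_CUBIC),"crop1.png")
hsv=cv2.cvtColor(im,cv2.COLOR_RGB2HSV)
g=im.astype(int)
def blobs(m,box,zz,lab,amin=15):
    x0,y0,x1,y1=box;k=np.zeros(m.shape,np.uint8);k[y0:y1,x0:x1]=m[y0:y1,x0:x1]
    n,_,st,ce=cv2.connectedComponentsWithStats(k)
    for i in range(1,n):
        if st[i,4]>=amin: 
            cs=cv2.findContours((_==i).astype(np.uint8),0,1)[0][0]
            r=cv2.minAreaRect(cs)
            b=ray("top",(st[i,0]+st[i,2]/2-.5,st[i,1]+st[i,3]/2-.5),zz)
            print(lab,ce[i].round(1),st[i],ray("top",ce[i],zz).round(1)[:2],b.round(1)[:2],np.round(r[1]),round(r[2]))
blue=(hsv[...,0]>100)&(hsv[...,0]<120)&(hsv[...,1]>150)
blobs(blue.astype(np.uint8),(95,135,205,220),20,"blue",5)
dark=(g.max(2)<60)
blobs(dark.astype(np.uint8),(240,150,400,250),8,"dark")
nong=((g[...,1]-g[...,0])<15)&(g.max(2)>90)
blobs(nong.astype(np.uint8),(240,150,400,250),8,"light",5)
```

```text
blue [119.2 161.8] [100 153  34  19 484] [594.9 266.9] [594.3 273.9] [18. 34.] 84
blue [170.1 158.7] [165 154  11  10  86] [604.7 133.8] [605.1 134. ] [ 9. 10.] 90
blue [140.  157.5] [138 157   5   2  10] [606.9 212.7] [606.9 212.7] [1. 4.] 90
blue [140.5 163.5] [138 163   6   2  12] [591.1 210.8] [591.1 210.8] [1. 5.] 90
blue [121.5 195.4] [113 187  18  18 265] [506.8 257.3] [506.6 257.2] [17. 17.] 90
blue [171.5 192.1] [161 186  23  13 220] [516.8 127.4] [517.2 126.2] [12. 22.] 90
dark [377.4 161.3] [368 150  23  22 185] [ 605.5 -410.6] [ 607.7 -414.8] [21. 21.] 45
dark [263.6 174.4] [257 167  15  15 152] [ 567.4 -111.2] [ 568.6 -112.4] [14. 13.] 45
dark [317.7 215.7] [308 207  21  18 253] [ 460.6 -253.2] [ 461.1 -254.1] [19. 14.] 20
dark [371.2 215.3] [370 212   5   8  19] [ 463.2 -392.4] [ 462.8 -394.5] [7. 4.] 82
light [379.8 160.1] [373 153  15  15  71] [ 608.8 -417. ] [ 609.1 -417.4] [14. 14.] 90
light [314.7 165.7] [311 161   9  10  63] [ 592.2 -245.6] [ 592.6 -246.4] [8. 9.] 56
light [266.4 172.9] [264 172   6   3  14] [ 571.7 -118.6] [ 571.3 -118.9] [2. 5.] 90
light [245.1 201.9] [240 194  12  17 176] [494.4 -63.7] [494.2 -64.8] [16. 11.] 90
light [331.1 217. ] [328 215   7   5  24] [ 457.7 -288.1] [ 457.6 -287.9] [7. 3.] 18
light [273.5 225.4] [264 220  20  12 155] [ 434.1 -138.4] [ 433.8 -138.5] [19.  9.] 7
light [328.9 222.8] [326 221   7   5  22] [ 442.6 -282.4] [ 442.  -282.6] [7. 3.] 18
light [289.8 235. ] [289 224   3  26  31] [ 409.8 -180.9] [ 405.9 -181.5] [25.  2.] 90
light [292.2 234.5] [291 231   3   8   8] [ 411.1 -187.3] [ 411.1 -186.6] [7. 1.] 76
light [294.7 244.5] [294 240   2  10  10] [ 385.4 -193.7] [ 385.4 -193.2] [9. 1.] 82
```

View pics/crop1.png

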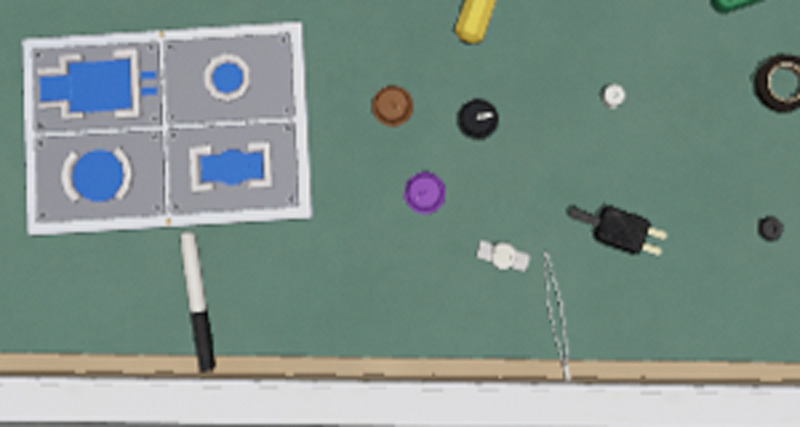

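Crop confirms the choice: the black knob with a white pointer (478,118), thermostat (503,255), white stand-off (613,95) and plug (620,230, blades right). The foot is at (770,228), and the brown and purple look-alikes are separate. I'll move over the carrier with the fingers along x.

Emit:
step_arm --deltas '[44,-40,0,-7.9,91.8,44,-40,0,-7.9,91.8,44,-40,0,-7.9,91.8,44,-40,0,-7.9,91.8,44,-40,0,-7.9,91.8,44,-40,0,-7.9,91.8,44,-40,-10,-7.9,91.8,44,-40,-20,-7.9,91.8,0,0,-20,0,91.8,0,0,0,0,91.8]'

```text
time: 1.4
tool_pos: [557.1, 162.2, 174.8]
tcp_rot: [-3.137, 0.0, 1.634]
contact_force: [0.5, 0.4, -0.0]
grip_width: 91.9
finger_force: 0.0
```

Run:
```python
from h import *
import json
o=get_obs();print(o["time"],o["tool_pos"],o["tcp_rot"])
P=camera_params("wrist");im=capture("wrist");np.save("w1.npy",im);P={k:np.array(v).tolist() if not isinstance(v,(str,int,float)) else v for k,v in P.items()};json.dump(P,open("w1.json","w"))
save(cv2.resize(im,(800,600),interpolation=cv2.INTER_CUBIC),"w1.png")
hsv=cv2.cvtColor(im,cv2.COLOR_RGB2HSV)
blue=((hsv[...,0]>100)&(hsv[...,0]<122)&(hsv[...,1]>150)).astype(np.uint8)
n,l,st,ce=cv2.connectedComponentsWithStats(blue)
for i in range(1,n):
    if st[i,4]>15:
        cs=cv2.findContours((l==i).astype(np.uint8),0,1)[0][0].reshape(-1,2)
        w=np.array([ray("wrist",c,20,P)[:2] for c in cs],np.float32)
        r=cv2.minAreaRect(w);print(st[i],ray("wrist",ce[i],20,P)[:2].round(1),np.round(r[0],1),np.round(r[1],1),round(r[2],1))
```

```text
1.4 [557.14089377 162.18886819 174.78412005] [-3.13695622e+00  2.75250295e-04  1.63359904e+00]
[ 275   39   45   88 3107] [593.5 268.2] [593.2 271.7] [47.9 88.2] 4.8
[ 195   70   44   47 1612] [505.8 256.5] [505.6 256.3] [47.8 47.7] 3.7
[286 137   5  10  50] [589.6 209.3] [589.6 209.3] [ 4.7 10.5] 5.5
[300 136   5  11  51] [605.8 210.7] [605.8 210.9] [ 4.7 11.6] 6.4
[210 184  26  44 908] [515.6 126.1] [515.8 124.8] [31.5 56.9] 3.8
[283 196  22  20 355] [604.2 131.5] [604.2 131.2] [26.4 25.1] 3.8
```

View pics/w1.png

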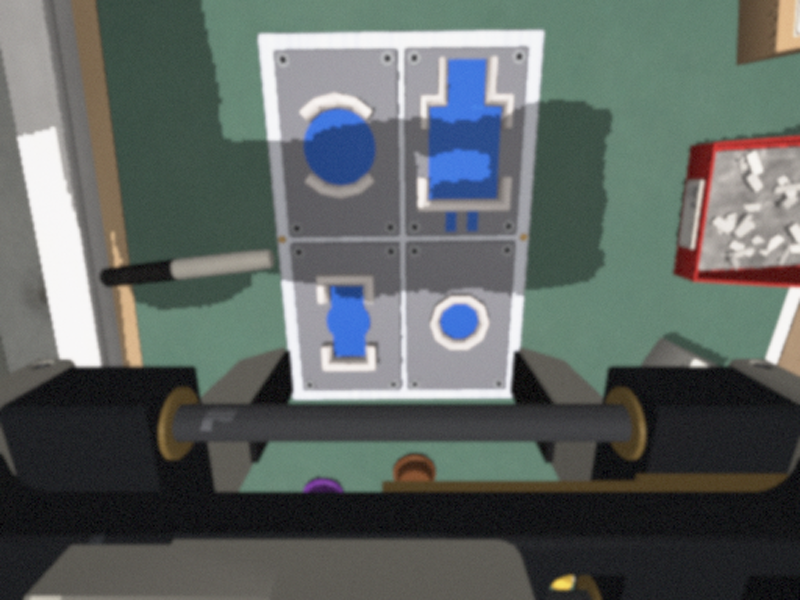

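Carrier view: the four pockets are all visible, with the knob at (339,147), plug (465,130; blade marks at 458,221), thermostat (348,322) and stand-off (459,322). Carrier yaw is about 4.3°. Next is the parts.

Emit:
step_arm --deltas '[-6,-57,0,0,91.8,-6,-57,0,0,91.8,-6,-57,0,0,91.8,-6,-57,0,0,91.8,-6,-57,0,0,91.8,-6,-57,0,0,91.8,-6,-57,0,0,91.8,-6,-57,-10,0,91.8,0,0,-10,0,91.8,0,0,0,0,91.8]'

```text
time: 2.7
tool_pos: [510.0, -291.8, 156.8]
tcp_rot: [-3.141, -0.001, 1.635]
contact_force: [1.1, 1.2, -0.5]
grip_width: 91.8
finger_force: 0.0
```

Run:
```python
from h import *
import json
o=get_obs();print(o["time"],o["tool_pos"],o["tcp_rot"])
P=camera_params("wrist");im=capture("wrist");np.save("w2.npy",im);P={k:np.array(v).tolist() if not isinstance(v,(str,int,float)) else v for k,v in P.items()};json.dump(P,open("w2.json","w"))
save(cv2.resize(im,(800,600),interpolation=cv2.INTER_CUBIC),"w2.png")
g=im.astype(int);hsv=cv2.cvtColor(im,cv2.COLOR_RGB2HSV)
fg=((hsv[...,0]<60)|(hsv[...,0]>95)|(hsv[...,1]<45)|(g.max(2)<38)).astype(np.uint8)
n,l,st,ce=cv2.connectedComponentsWithStats(fg)
for i in range(1,n):
    if 60<st[i,4]<6000:
        cs=cv2.findContours((l==i).astype(np.uint8),0,1)[0][0].reshape(-1,2)
        w=np.array([ray("wrist",c,8,P)[:2] for c in cs],np.float32)
        r=cv2.minAreaRect(w);print(st[i],ray("wrist",ce[i],8,P)[:2].round(1),np.round(r[0],1),np.round(r[1],1),round(r[2],1))
```

```text
2.7 [ 510.01827509 -291.75096005  156.77535085] [-3.14106077e+00 -1.13962370e-03  1.63535280e+00]
[ 304    0   41   36 1172] [ 566.2 -117.1] [ 566. -119.] [40.3 30.7] 3.8
[ 400    0  112   60 3837] [ 700.3 -117.7] [ 705.9 -118. ] [ 36.3 131.5] 72.9
[ 176    3   33   59 1285] [ 433.1 -139.6] [ 431.6 -140.4] [52.  31.2] 75.1
[ 193  100   44   85 1884] [ 459.3 -253.3] [ 460.8 -250.4] [98.8 37.2] 72.0
[319 136  25  23 429] [ 592.1 -246.2] [ 592.1 -246.3] [23.7 28.1] 68.0
```

View pics/w2.png

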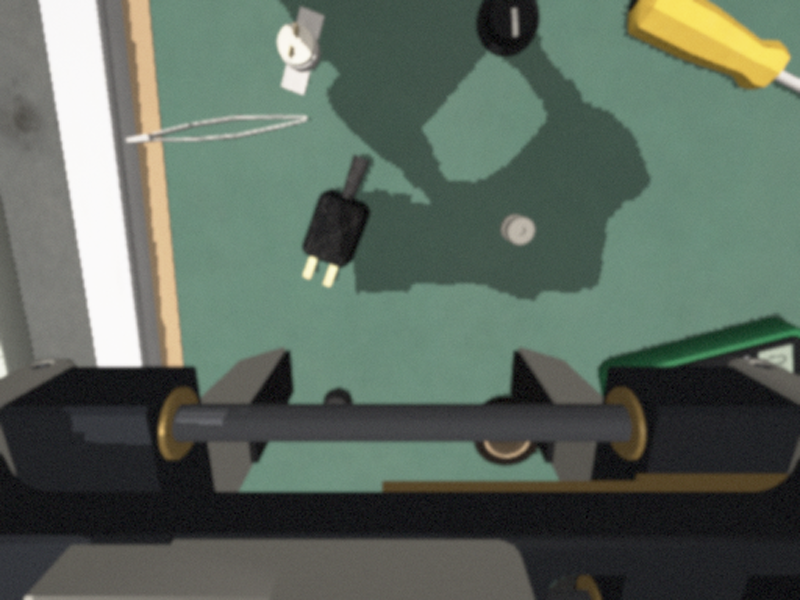

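Parts view: thermostat (298,48; strap tilted), knob (507,20, cut by the edge), plug (335,228; blades down), stand-off (518,229), and foot at (337,397), which is left alone. Stand-off first.

Emit:
step_arm --deltas '[41,23,0,0,91.8,40,23,-20,0,70,0,0,-45,0,60,0,0,-30,0,60,0,0,0,0,60,0,0,0,0,60,0,0,0,0,60,0,0,0,0,60,0,0,0,0,60,0,0,0,0,60]'

```text
time: 4.0
tool_pos: [591.1, -247.2, 62.0]
tcp_rot: [3.141, 0.0, 1.635]
contact_force: [-0.3, 1.3, 0.3]
grip_width: 60.0
finger_force: 0.0
```

Run:
```python
from h import *
import json
P=json.load(open("w2.json"))
o=get_obs();print(o["tool_pos"].round(1) if hasattr(o["tool_pos"],'round') else o["tool_pos"])
a=ray("wrist",(199.7,7.7),2,P);b=ray("wrist",(186.9,57.6),2,P);d=a-b
print("strap",a,b,(a+b)/2,np.linalg.norm(d),np.degrees(np.arctan2(d[1],d[0])))
# plug blades tips/cord end
print("blades",ray("wrist",((307+329)/2*.64,281*.64),13,P),"cord",ray("wrist",(362*.64,157*.64),13,P))
```

```text
[ 591.1 -247.2   62. ]
strap [ 439.96934111 -116.51830761    2.        ] [ 426.54464497 -163.49715753    2.        ] [ 433.25699304 -140.00773257    2.        ] 48.85933693922109 74.05216004344486
blades [ 447.532766   -293.91449728   13.        ] cord [ 476.97514282 -204.01403825   13.        ]
```

Emit:
step_arm --deltas '[0,1,-25,0,60,0,0,-18,0,60,0,0,-7,0,60,0,0,0,0,10,0,0,0,0,10,0,0,0,0,10,0,0,0,0,10,0,0,0,0,10,0,0,0,0,10,0,0,0,0,10]'

```text
time: 5.25
tool_pos: [591.3, -246.1, 12.1]
tcp_rot: [3.141, 0.0, 1.635]
contact_force: [0.3, 0.4, 3.2]
grip_width: 18.1
finger_force: 30.0
```

Emit:
step_arm --deltas '[0,0,40,0,10,0,0,38,0,10,1.5,54,0,0,10,2,54,0,0,10,2,54,0,0,10,2,54,0,0,10,2,54,0,0,10,2,54,0,0,10,1,55,0,0,10,0,0,0,0,10]'

```text
time: 6.5
tool_pos: [602.9, 136.9, 89.5]
tcp_rot: [-3.141, -0.001, 1.64]
contact_force: [0.5, 0.6, -0.2]
grip_width: 18.0
finger_force: 30.0
```

Emit:
step_arm --deltas '[0,0,-20,0,10,0,0,-15,0,10,0,0,0,0,10,0,0,0,0,10,0,0,0,0,10,0,0,0,0,10,0,0,0,0,10,0,0,0,0,10,0,0,0,0,10,0,0,0,0,10]'

```text
time: 7.75
tool_pos: [603.6, 133.0, 54.8]
tcp_rot: [-3.142, 0.0, 1.635]
contact_force: [0.1, -0.1, 0.1]
grip_width: 18.2
finger_force: 30.0
```

Run:
```python
from h import *
im=capture("wrist");save(cv2.resize(im[100:340,150:450],(800,600),interpolation=cv2.INTER_CUBIC),"w3.png")
o=get_obs();print(o["tool_pos"],o["grip_width"])
```

```text
[603.58506936 132.9833172   54.77692043] 18.18318227009355
```

View pics/w3.png

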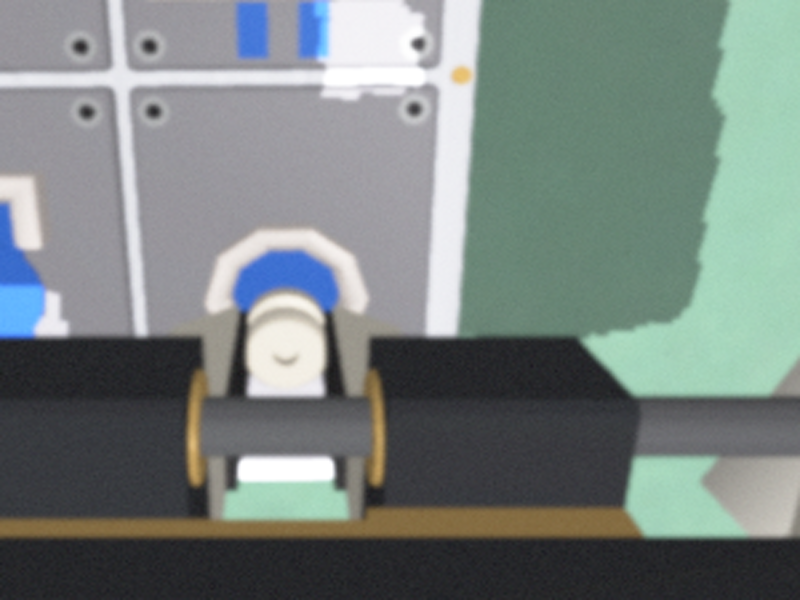

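Stand-off is held upright (285,345), centred over its ring (285,280). Lower and release.

Emit:
step_arm --deltas '[0,0,-12,0,10,0,0,-8,0,10,0,0,-2.5,0,10,0,0,0,0,10,0,0,0,0,10,0,0,0,0,36,0,0,0,0,36,0,0,0,0,36,0,0,25,0,50,0,0,30,0,60]'

```text
time: 9.05
tool_pos: [603.1, 132.9, 87.2]
tcp_rot: [-3.14, 0.0, 1.635]
contact_force: [-1.5, -0.6, -0.3]
grip_width: 51.9
finger_force: 0.0
```

Emit:
step_arm --deltas '[-6,-54,20,0,70,-6,-54,20,0,70,-6,-54,0,0,70,-6,-54,0,0,70,-6,-54,0,0,70,-6,-54,0,0,70,0,0,0,0,70,0,0,0,0,70,0,0,0,0,70,0,0,0,0,70]'

```text
time: 10.3
tool_pos: [567.9, -189.8, 127.4]
tcp_rot: [3.141, -0.0, 1.637]
contact_force: [0.8, 0.2, 0.8]
grip_width: 69.7
finger_force: 0.0
```

Run:
```python
from h import *
o=get_obs();print(o["tool_pos"])
P=camera_params("wrist");im=capture("wrist");save(im,"w4.png")
R=cv2.Rodrigues(np.array(P["rvec"],float))[0];print(-R.T@np.ravel(P["tvec"]))
g=im.astype(int);hsv=cv2.cvtColor(im,cv2.COLOR_RGB2HSV)
fg=((hsv[...,0]<60)|(hsv[...,0]>95)|(hsv[...,1]<45)|(g.max(2)<38)).astype(np.uint8)
n,l,st,ce=cv2.connectedComponentsWithStats(fg)
for i in range(1,n):
    if 60<st[i,4]<9000:
        cs=cv2.findContours((l==i).astype(np.uint8),0,1)[0][0].reshape(-1,2)
        w=np.array([ray("wrist",c,4,P)[:2] for c in cs],np.float32)
        r=cv2.minAreaRect(w);m=g[l==i].mean(0).round();print(st[i],m,ray("wrist",ce[i],4,P)[:2].round(1),np.round(r[0],1),np.round(r[1],1),round(r[2],1))
```

```text
[ 567.88295911 -189.75564311  127.38938451]
[ 562.74605809 -113.70101099  285.07470972]
[ 259    0   46   46 1796] [129.  93.  67.] [579.9 -30.1] [580.1 -31.9] [41.9 36.6] 3.9
[ 166   26   46   52 1854] [136.  87. 167.] [494.1 -61.4] [494.  -61.8] [43.5 43.1] 88.2
[ 336   88  176  121 5246] [215. 205. 139.] [ 737.  -123.1] [ 764.8 -108.8] [101.  230.8] 69.2
[ 242   92   40   42 1284] [67. 68. 68.] [ 567.3 -112.6] [ 567.4 -112.9] [39.7 39.8] 3.9
[ 110  103   36   55 1287] [238. 241. 236.] [ 431.7 -138.7] [ 430.3 -137.7] [54.  33.4] 67.3
```

Emit:
step_arm --deltas '[0,40,0,0,70,-0.5,37,-20,0,70,0,0,-45,0,70,0,0,-35,0,70,0,0,-15,0,70,0,0,-9,0,70,0,0,0,0,70,0,0,0,0,70,0,0,0,0,70,0,0,0,0,70]'

```text
time: 11.6
tool_pos: [567.4, -114.2, 3.9]
tcp_rot: [3.141, 0.0, 1.635]
contact_force: [-0.1, -0.3, -0.8]
grip_width: 69.6
finger_force: 0.0
```

Emit:
step_arm --deltas '[0,0,0,0,30,0,0,0,0,30,0,0,0,0,30,0,0,0,0,30,0,0,0,0,30,0,0,0,0,30,0,0,40,0,30,0,0,40,0,30,0,0,0,0,30,0,0,0,0,30]'

```text
time: 12.85
tool_pos: [566.6, -113.9, 82.8]
tcp_rot: [-3.141, -0.0, 1.635]
contact_force: [0.3, 0.5, 0.6]
grip_width: 36.6
finger_force: 28.7
```

Emit:
step_arm --deltas '[-9,53,0,0,30,-9,53,0,0,30,-9,53,0,0,30,-9,53,0,0,30,-9,53,0,0,30,-8,53,0,0,30,-8,52,0,0,30,0,0,0,0,30,0,0,0,0,30,0,0,0,0,30]'

```text
time: 14.1
tool_pos: [506.1, 254.6, 82.7]
tcp_rot: [-3.14, 0.001, 1.633]
contact_force: [-0.2, 0.2, 0.5]
grip_width: 36.5
finger_force: 28.7
```

Run:
```python
from h import *
im=capture("wrist");a=im[100:340,150:450]
b=capture("scene")[130:250,130:290]
save(np.hstack([cv2.resize(a,(400,400),interpolation=cv2.INTER_CUBIC),cv2.resize(b,(400,400),interpolation=cv2.INTER_CUBIC)]),"w5.png")
```

```text
(no output)
```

View pics/w5.png

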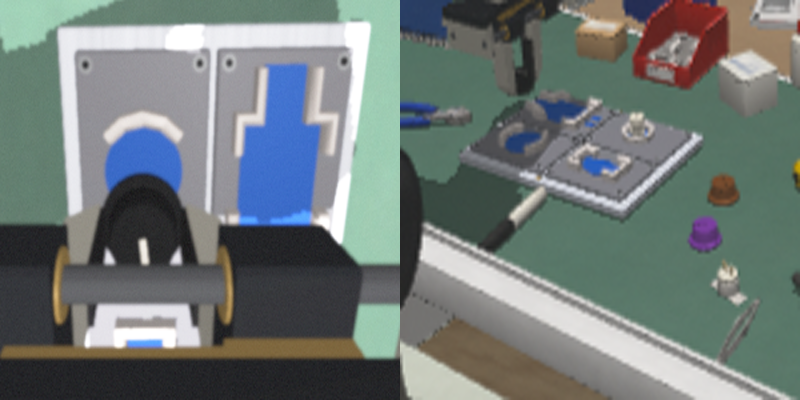

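The knob is held (140,230) and lined up with its pocket (143,170). Stand-off stands in its ring (scene half, 637,125). Lower the knob.

Emit:
step_arm --deltas '[0,1.5,-25,0,30,0,0,-20,0,30,0,0,-8,0,30,0,0,-4,0,30,0,0,0,0,30,0,0,0,0,30,0,0,0,0,30,0,0,0,0,30,0,0,0,0,30,0,0,0,0,30]'

```text
time: 15.45
tool_pos: [506.1, 257.5, 26.3]
tcp_rot: [3.141, 0.0, 1.635]
contact_force: [-0.3, 0.6, -0.1]
grip_width: 36.7
finger_force: 28.7
```

Emit:
step_arm --deltas '[0,0,-1,0,30,0,0,0,0,30,0,0,0,0,56,0,0,0,0,56,0,0,0,0,56,0,0,0,0,56,0,0,15,0,56,0,0,30,0,60,0,0,40,0,60,0,0,0,0,60]'

```text
time: 16.7
tool_pos: [508.3, 258.3, 114.6]
tcp_rot: [3.134, -0.002, 1.635]
contact_force: [0.0, -0.4, -0.3]
grip_width: 59.8
finger_force: 0.0
```

Emit:
step_arm --deltas '[-5,-57,0,-2.4,70,-5,-57,0,-2.4,70,-5,-57,0,-2.4,70,-5,-57,0,-2.4,70,-5,-57,0,-2.4,70,-5,-57,0,-2.4,70,-5,-57,0,-2.4,70,-5,-57,0,-2.4,70,-5,-56,0,-2.6,70,0,0,0,0,70]'

```text
time: 17.95
tool_pos: [460.4, -258.1, 110.0]
tcp_rot: [3.141, 0.001, 1.249]
contact_force: [-0.9, 0.2, -0.2]
grip_width: 70.3
finger_force: 0.0
```

Emit:
step_arm --deltas '[0,0,-30,0,70,0,0,-25,0,70,0,0,0,0,70,0,0,0,0,70,0,0,0,0,70,0,0,0,0,70,0,0,0,0,70,0,0,0,0,70,0,0,0,0,70,0,0,0,0,70]'

```text
time: 19.2
tool_pos: [461.1, -254.6, 55.3]
tcp_rot: [3.142, 0.0, 1.254]
contact_force: [0.5, 0.2, 0.9]
grip_width: 69.8
finger_force: 0.0
```

Run:
```python
from h import *
o=get_obs();print(o["tool_pos"],o["tcp_rot"])
P=camera_params("wrist");im=capture("wrist");save(cv2.resize(im,(800,600),interpolation=cv2.INTER_CUBIC),"w6.png")
for z in (0,26): print(proj("wrist",[*o["tool_pos"][:2],z],P)*800/512)
```

```text
[ 461.08524331 -254.56958703   55.30715272] [3.14152534e+00 1.80730031e-05 1.25424152e+00]
[400.25878433 323.25791614]
[400.12806434 341.35465393]
```

View pics/w6.png

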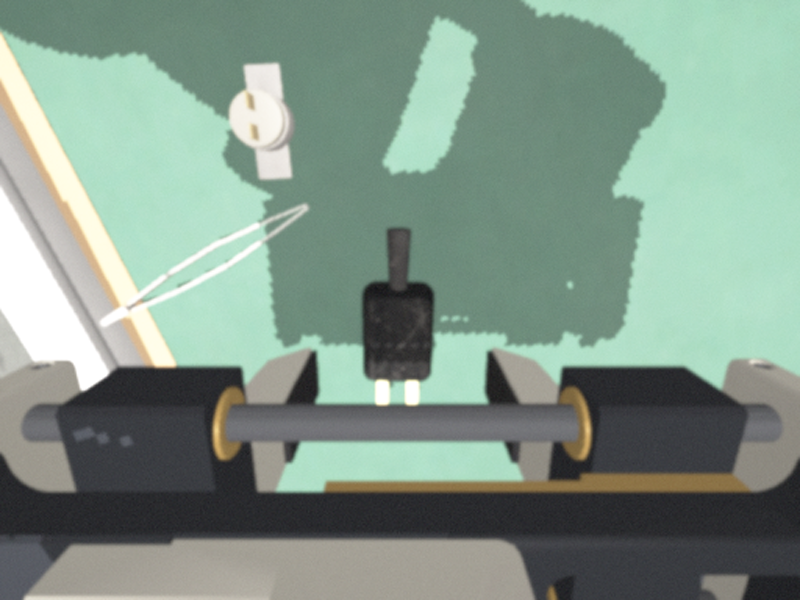

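The plug lies squarely between the open fingers: body (398,330), cord up, blades (397,392). The grasp axis projects to (400,332). Lower and grip.

Emit:
step_arm --deltas '[0,0,-25,0,70,0,0,-18,0,70,0,0,-7,0,70,0,0,-1,0,70,0,0,0,0,30,0,0,0,0,30,0,0,0,0,30,0,0,0,0,30,0,0,0,0,30,0,0,0,0,30]'

```text
time: 20.5
tool_pos: [461.1, -254.6, 4.5]
tcp_rot: [3.141, 0.0, 1.254]
contact_force: [-1.2, -0.1, 3.4]
grip_width: 36.6
finger_force: 30.0
```

Emit:
step_arm --deltas '[0,0,50,0,30,14,56,25,2.4,30,14.8,57,15,2.5,30,15,57,0,2.5,30,15,57,0,2.5,30,15,57,0,2.5,30,15,57,0,2.5,30,15,57,0,2.5,30,15,57,0,2.5,30,14,57,0,2.5,30]'

```text
time: 21.75
tool_pos: [594.0, 259.1, 93.7]
tcp_rot: [-3.141, 0.0, 1.647]
contact_force: [1.3, -0.7, -0.5]
grip_width: 36.2
finger_force: 29.9
```

Emit:
step_arm --deltas '[0,0,0,0,30,0,0,-20,0,30,0,0,-10,0,30,0,0,0,0,30,0,0,0,0,30,0,0,0,0,30,0,0,0,0,30,0,0,0,0,30,0,0,0,0,30,0,0,0,0,30]'

```text
time: 23.0
tool_pos: [593.8, 257.1, 64.2]
tcp_rot: [3.141, 0.0, 1.645]
contact_force: [-0.0, 0.3, -0.3]
grip_width: 36.6
finger_force: 29.9
```

Run:
```python
from h import *
o=get_obs();print(o["tool_pos"],o["tcp_rot"],o["grip_width"])
im=capture("wrist");save(cv2.resize(im,(800,600),interpolation=cv2.INTER_CUBIC),"w7.png")
```

```text
[593.81522587 257.10002565  64.16215876] [3.14149776e+00 2.06722868e-05 1.64525019e+00] 36.58918443630966
```

View pics/w7.png

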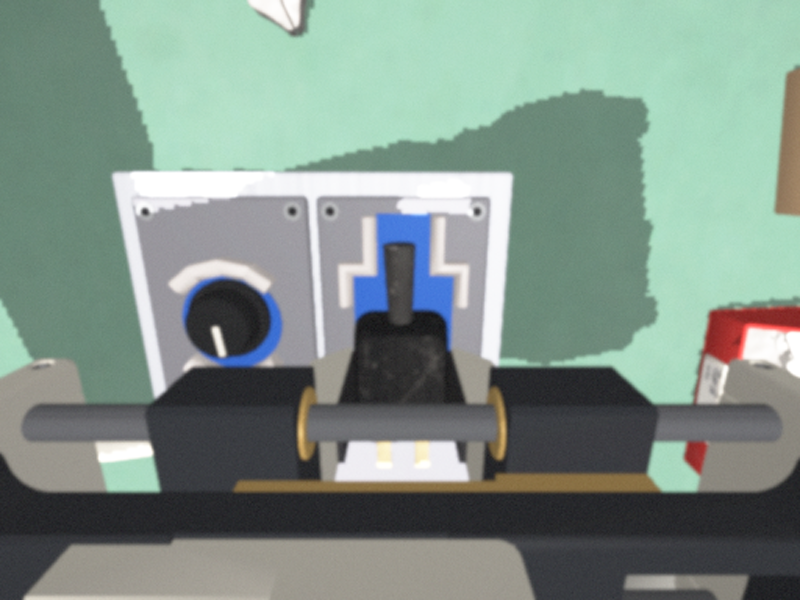

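Plug is aligned: cord (400,280) over the groove (403,230). Knob sits in its pocket (227,318). Lower the plug.

Emit:
step_arm --deltas '[0,0.7,-18,0,30,0,0,-12,0,30,0,0,-6,0,30,0,0,-3,0,30,0,0,0,0,30,0,0,0,0,30,0,0,0,0,30,0,0,0,0,30,0,0,0,0,30,0,0,0,0,30]'

```text
time: 24.3
tool_pos: [593.8, 257.8, 25.2]
tcp_rot: [3.141, 0.0, 1.645]
contact_force: [-0.4, -0.7, -0.4]
grip_width: 36.3
finger_force: 29.9
```

Emit:
step_arm --deltas '[0,0,-0.5,0,30,0,0,0,0,30,0,0,0,0,52,0,0,0,0,52,0,0,0,0,52,0,0,0,0,52,0,0,15,0,52,0,0,30,0,60,0,0,40,0,60,0,0,0,0,60]'

```text
time: 25.55
tool_pos: [596.2, 258.6, 114.7]
tcp_rot: [3.133, -0.002, 1.645]
contact_force: [-0.5, 0.6, 0.7]
grip_width: 60.1
finger_force: 0.0
```

Emit:
step_arm --deltas '[-20,-50,0,-2.5,60,-20,-50,0,-2.5,60,-20,-50,0,-2.5,60,-20,-50,0,-2.5,60,-20,-50,0,-2.5,60,-20,-50,0,-2.5,60,-20,-50,0,-2.5,60,-20.5,-48,-20,-2.5,60,0,0,-30,0,60,0,0,0,0,60]'

```text
time: 26.8
tool_pos: [431.7, -140.0, 58.4]
tcp_rot: [-3.137, -0.001, 1.295]
contact_force: [0.5, 0.4, 0.2]
grip_width: 60.1
finger_force: 0.0
```

Emit:
step_arm --deltas '[0,0,0,0,60,0,0,0,0,60,0,0,0,0,60,0,0,0,0,60,0,0,0,0,60,0,0,0,0,60,0,0,0,0,60,0,0,0,0,60,0,0,0,0,60,0,0,0,0,60]'

```text
time: 28.05
tool_pos: [433.3, -140.2, 59.7]
tcp_rot: [3.142, 0.0, 1.296]
contact_force: [-0.8, 0.1, 0.0]
grip_width: 59.9
finger_force: 0.0
```

Run:
```python
from h import *
o=get_obs();print(o["tool_pos"],o["tcp_rot"])
P=camera_params("wrist");im=capture("wrist");save(cv2.resize(im[100:340,100:420],(800,600),interpolation=cv2.INTER_CUBIC),"w8.png")
f=lambda p:((p-[100,100])*2.5).round()
for dy in(-25,0,25):
  t=o["tcp_rot"][2]
  for z in ((0,2) if dy else (0,14,28)): print(dy,z,f(proj("wrist",[o["tool_pos"][0]+dy*np.cos(t),o["tool_pos"][1]+dy*np.sin(t),z],P)))
```

```text
[ 433.3124491  -140.23093306   59.6546081 ] [3.14151892e+00 3.51958843e-05 1.29617783e+00]
-25 0 [391. 329.]
-25 2 [391. 331.]
0 0 [391. 263.]
0 14 [391. 277.]
0 28 [390. 293.]
25 0 [391. 193.]
25 2 [391. 194.]
```

View pics/w8.png

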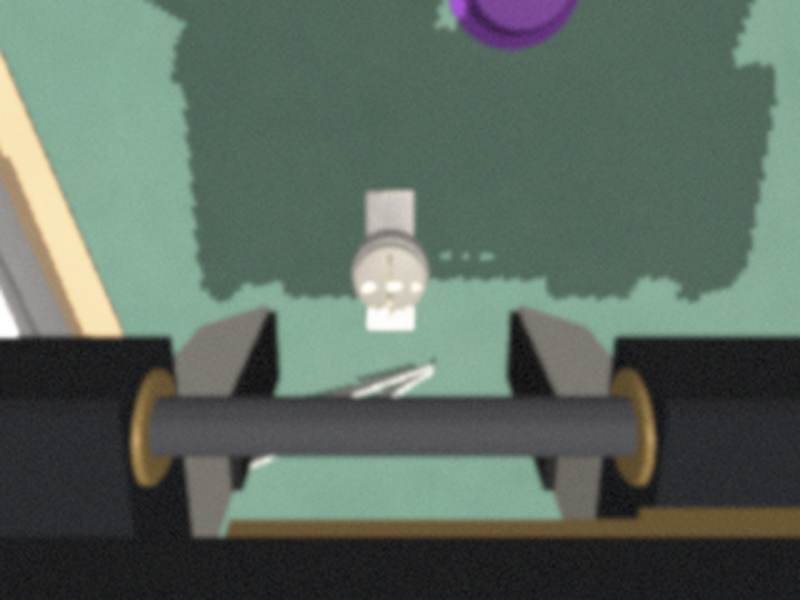

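Thermostat is exactly centred: strap (390,190)-(390,331), can (390,270), as projected. The tweezers are clear of the fingers' path. Grip.

Emit:
step_arm --deltas '[0,0,-28,0,60,0,0,-20,0,60,0,0,-7,0,60,0,0,-1.5,0,60,0,0,0,0,15,0,0,0,0,15,0,0,0,0,15,0,0,0,0,15,0,0,0,0,15,0,0,0,0,15]'

```text
time: 29.35
tool_pos: [433.4, -140.3, 3.4]
tcp_rot: [3.141, 0.0, 1.296]
contact_force: [-0.0, -0.4, 3.3]
grip_width: 23.5
finger_force: 30.0
```

Emit:
step_arm --deltas '[0,0,45,0,15,13,44,25,3.3,15,14,44,10,3.3,15,14,45,0,3.3,15,14,45,0,3.3,15,14,45,0,3.4,15,13.4,44,0,3.4,15,0,0,0,0,15,0,0,-20,0,15,0,0,0,0,15]'

```text
time: 30.6
tool_pos: [514.2, 125.9, 61.9]
tcp_rot: [-3.138, 0.0, 1.644]
contact_force: [0.9, -0.3, -0.3]
grip_width: 24.0
finger_force: 30.0
```

Emit:
step_arm --deltas '[0,0,0,0,15,0,0,0,0,15,0,0,0,0,15,0,0,0,0,15,0,0,0,0,15,0,0,0,0,15,0,0,0,0,15,0,0,0,0,15,0,0,0,0,15,0,0,0,0,15]'

```text
time: 31.85
tool_pos: [515.7, 126.8, 63.2]
tcp_rot: [3.141, 0.0, 1.645]
contact_force: [0.0, -0.4, -0.5]
grip_width: 23.6
finger_force: 30.0
```

Run:
```python
from h import *
o=get_obs();print(o["tool_pos"],o["tcp_rot"],o["grip_width"])
im=capture("wrist");save(cv2.resize(im[60:345,100:480],(800,600),interpolation=cv2.INTER_CUBIC),"w9.png")
```

```text
[515.7277134  126.79409873  63.16114792] [3.14147094e+00 2.37636597e-05 1.64522624e+00] 23.56654210339166
```

View pics/w9.png

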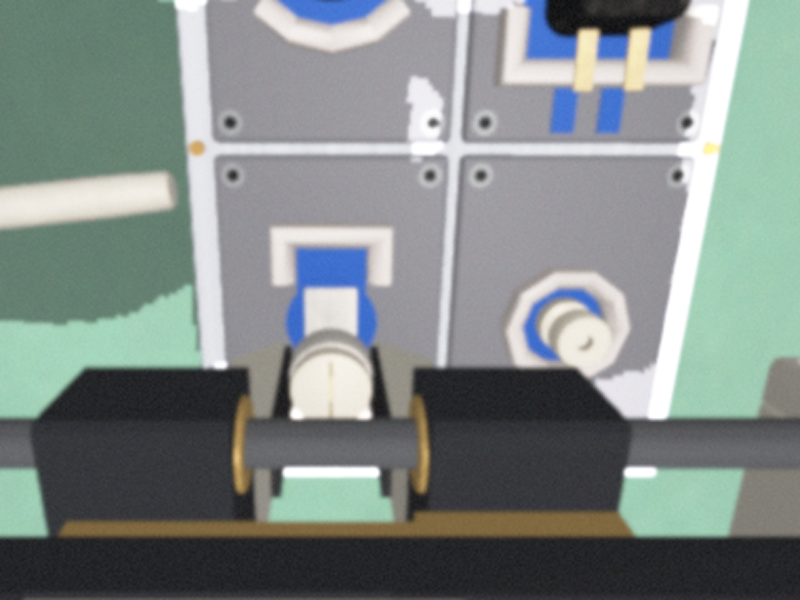

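Thermostat's strap (331,315) is in line with the slot (331,270). The plug's blades lie over the closed wall toward the marks. Stand-off is in its ring. Lower the thermostat.

Emit:
step_arm --deltas '[0,0,-18,0,15,0,0,-12,0,15,0,0,-6,0,15,0,0,-3,0,15,0,0,0,0,15,0,0,0,0,15,0,0,0,0,15,0,0,0,0,15,0,0,0,0,15,0,0,-0.5,0,15]'

```text
time: 33.15
tool_pos: [515.7, 126.8, 23.7]
tcp_rot: [3.141, -0.0, 1.645]
contact_force: [-0.3, 1.1, 0.5]
grip_width: 23.8
finger_force: 30.0
```

Emit:
step_arm --deltas '[0,0,0,0,15,0,0,0,0,40,0,0,0,0,40,0,0,0,0,40,0,0,15,0,40,0,0,40,0,60,0,0,50,0,60,0,-40,50,0,60,0,-40,0,0,60,0,0,0,0,60]'

```text
time: 34.4
tool_pos: [516.0, 45.7, 179.2]
tcp_rot: [3.139, 0.001, 1.642]
contact_force: [-0.2, 0.4, -1.6]
grip_width: 59.9
finger_force: 0.0
```

Emit:
step_arm --deltas '[0,-40,0,0,60,0,0,0,0,60,0,0,0,0,60,0,0,0,0,60,0,0,0,0,60,0,0,0,0,60,0,0,0,0,60,0,0,0,0,60,0,0,0,0,60,0,0,0,0,60]'

```text
time: 35.65
tool_pos: [515.7, 7.7, 177.5]
tcp_rot: [3.142, 0.0, 1.645]
contact_force: [-0.3, -0.2, -0.1]
grip_width: 60.1
finger_force: 0.0
```

Run:
```python
from h import *
o=get_obs();print(o["tool_pos"],o["time"])
P=camera_params("wrist")
a=capture("wrist")[0:240,130:370];b=capture("scene")[145:200,150:260]
t=capture("top")[130:220,90:205]
save(np.hstack([cv2.resize(a,(400,400),interpolation=cv2.INTER_CUBIC),np.vstack([cv2.resize(b,(400,200),interpolation=cv2.INTER_CUBIC),cv2.resize(t,(400,313),interpolation=cv2.INTER_CUBIC)[:200]])]),"w10.png")
N={"knob":(505.8,256.2),"plug":(593.5,262.8),"thermo":(515.8,126.5),"standoff":(603.8,132.8)}
H={"knob":20,"plug":26,"thermo":28,"standoff":22}
for k in N:
  for z in (20,20+H[k]): print(k,z,((proj("wrist",[*N[k],z],P)-[130,0])/.6).round(),((proj("top",[*N[k],z])-[90,130])*3.478+[400,200]).round(),((proj("scene",[*N[k],z])-[150,145])*3.636+[400,0]).round())
```

```text
[515.71296482   7.70760773 177.4666322 ] 35.65
knob 20 [ 227. -126.] [511. 429.] [508. 103.]
knob 40 [ 229. -152.] [503. 427.] [506.  83.]
plug 20 [ 381. -126.] [507. 313.] [566.  70.]
plug 46 [ 400. -160.] [496. 307.] [563.  45.]
thermo 20 [225. 122.] [685. 417.] [619. 130.]
thermo 48 [227. 115.] [677. 414.] [617. 102.]
standoff 20 [360. 122.] [680. 301.] [674.  94.]
standoff 42 [372. 117.] [674. 296.] [673.  73.]
```

View pics/w10.png

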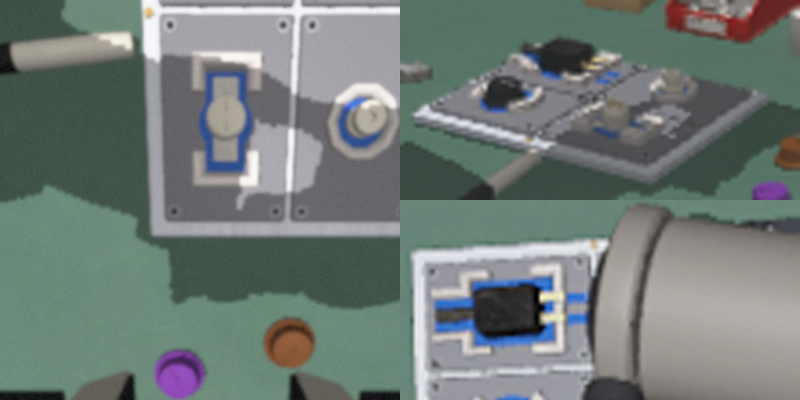

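Thermostat (225,120) is seated along its slot, the stand-off is centred and upright, and the plug is in its pocket with the blades over the wall. The knob is only seen obliquely, so I'll take one look from above.

Emit:
step_arm --deltas '[0,45,0,0,60,0,45,0,0,60,0,45,0,0,60,0,40,0,0,60,0,0,0,0,60,0,0,0,0,60,0,0,0,0,60,0,0,0,0,60,0,0,0,0,60,0,0,0,0,60]'

```text
time: 37.05
tool_pos: [515.8, 182.5, 177.5]
tcp_rot: [3.141, 0.0, 1.645]
contact_force: [-0.3, -0.7, 0.2]
grip_width: 59.8
finger_force: 0.0
```

Run:
```python
from h import *
P=camera_params("wrist");im=capture("wrist")
x0,y0=proj("wrist",[540,235,20],P).round().astype(int)-[90,75];x0=max(x0,0);y0=max(y0,0)
c=im[y0:y0+150,x0:x0+200];save(cv2.resize(c,(800,600),interpolation=cv2.INTER_CUBIC),"w11.png")
f=lambda p:((p-[x0,y0])*4).round()
for n,q,z in(("knob",(505.8,256.2),20),("knobtop",(505.8,256.2),40),("plug",(593.5,262.8),20),("plugbody top",(593.9,257.8),46)):print(n,f(proj("wrist",[*q,z],P)))
g=im.max(2);m=((g<75)).astype(np.uint8);n,l,st,ce=cv2.connectedComponentsWithStats(m)
for i in range(1,n):
    if 150<st[i,4]<4000 and st[i,1]<250: print(st[i],ray("wrist",(st[i,0]+st[i,2]/2-.5,st[i,1]+st[i,3]/2-.5),28,P).round(1))
```

```text
knob [248. 217.]
knobtop [247. 217.]
plug [557. 217.]
plugbody top [581. 238.]
[ 314   69   38   73 1732] [592.3 273.6  28. ]
[236  96  34  35 860] [505.1 258.6  28. ]
[100 182  45  16 509] [354.6 158.6  28. ]
[ 163  225  189   41 1557] [522.4  97.   28. ]
```

View pics/w11.png

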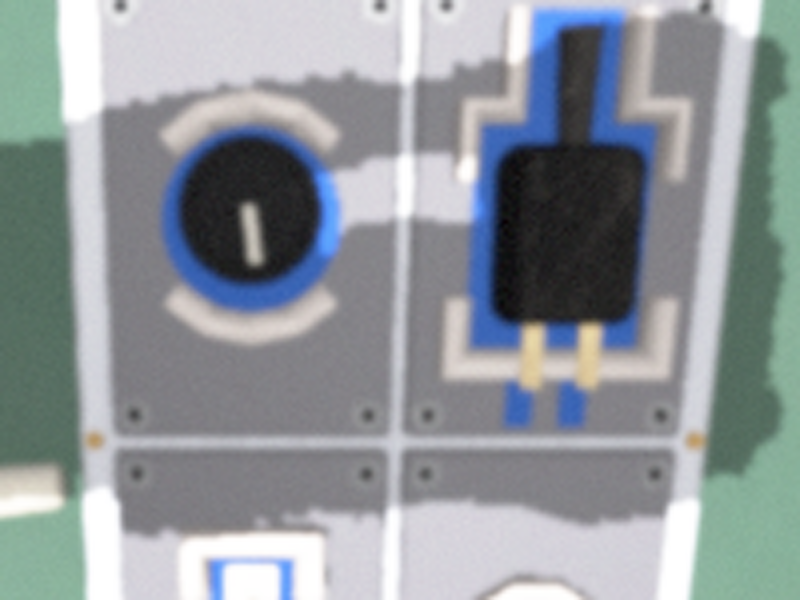

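Knob (250,210) is about 2 mm from its pocket centre (248,217). Plug body (570,233) is square in its pocket, blades over the wall. All four are seated, so I'm handing in.

```bash
python3 -c "
from plant import *
print(close_job())"
```

```text
the job is handed in; nothing more can be done
None
```

The job is handed in at about 37 s: the last pictures show the knob, thermostat, stand-off and plug each down in its own pocket, and I left the rubber foot alone; no verdict came back.

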